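# Pulse the grinding cup on the blender base

### The job

Fit the grinding cup, blade cap down, onto the blender base on the raised pine shelf: its two lugs go down through the two gaps in the collar until the cup sits fully home. Then twist it clockwise (seen from above) only half way to the lock, so that its ribs line up with the single pulse marks, never going on to the lock click, and finish while still gripping the cup and holding it at the pulse marks against the spring. Leave the other things where they are.

Things in the scene. Friction and masses are not known exactly. Their poses are not given: they have to be found in the camera images.
- grinding_cup: Loose grinding cup, 104 mm tall, about 0.22 kg, upright on its blade cap; grey with a clear band (62 mm across, 22 to 56 mm up). Origin: centre of underside, z up. Two upright ribs 6 mm wide at its +x and -x, 20 to 52 mm up, out to radius 36.5 mm. A half turn about z leaves it the same, so it may go in either way round. It starts in one of three places in front of the shelf.
- cup_grip (a point): Centre of the cup's grip block, on its axis 84 mm above its underside (cup's axes). Grey rounded block, 60 to 104 mm up, 60 mm long along the cup's x and 44 mm between two flat sides facing +y and -y: grip it there from above. The rim just below, 56 to 60 mm up, is 65 mm across.
- cup_lugs (a point): On the cup's axis, 4 mm above its underside, level with its two lugs: at the cup's +x and -x (straight below the ribs), 1 to 7 mm up, 12 mm wide, reaching out to radius 36 mm from the blade cap (56 mm across, 0 to 16 mm up). The flange above, 16 to 22 mm up, is 66 mm across.
- blender_base: White plastic blender base, fixed on the shelf, upright, 132 mm across at the foot, 98 mm tall with its collar. Origin: centre of its underside, on the shelf top. x axis: through the two lug gaps of the collar.
- collar (a point): Centre of the collar's rim, 98 mm above the base's origin. Collar: 94 mm outside; inward lip at the rim, 61 mm inside, 4 mm thick, underside 9 mm above the seat. Two gaps in it, 18 mm wide, at the base's +x and -x let the cup's lugs down, cup's x along the base's x. From there the cup turns only clockwise (seen from above), lugs under the lip; the lock clicks at about 50 degrees.
- pulse_mark: The two single raised black bars on the collar's rim, 3 mm wide, radius 40 to 50 mm, one on either side. Origin on the axis at rim height; +x and -x point at the bars, 30 degrees clockwise from the base's x. Pulse position: the cup's x axis (ribs) in line with this x, either way round. Two close pairs of bars at 60 degrees mark the locked position.
- pulse_ring (a joint): Sprung ring under the lip, rad: 0 at rest, grows clockwise as the lugs push its teeth. The first 0.07 rad or so of the cup's turn is free play, so it reads about 0.45 at the pulse position; at 0.80 the lock clicks. The spring turns the cup back with about 0.3 N m at the pulse position.
- socket (a point): Centre of the flat seat inside the collar, 85 mm above the base's origin and 13 mm below the collar's rim; the cup's underside (its origin) rests here when it is fully home. Axes as the base's.
- shelf: Narrow raised pine shelf, fixed, 160 mm deep (x), 860 mm long (y), top 60 mm above the work surface. Origin on the work surface under its centre.
- jar: Bystander: round clear jar with a steel screw lid, 72 mm across, 93 mm tall, no lugs and no grip block. Origin: centre of underside.
- mug: Bystander: blue ceramic mug, 78 mm across, 90 mm tall, handle to its +y. Origin: centre of underside.
- strainer: Bystander on the shelf: steel strainer bowl, 112 mm across, 45 mm tall, handle to its +x. Origin: centre of underside.
- funnel: Bystander on the shelf: yellow plastic funnel standing mouth down, 100 mm across, 110 mm tall. Origin: centre of underside.
- tin: Bystander: steel tin, 72 mm across, 100 mm tall, on the right. Origin: centre of underside.
- spoon: Bystander: spoon, 170 mm, lying on the left near the robot.
Not all that is in view belongs to the job. What is shaped like the grinding_cup but purple is not meant.

How it is judged:
By the outcome, as a careful person would: the job done as asked, in the order asked, and still so for the second after the job is handed in, while the arm keeps its last pose, push and grip.
It also fails if it takes over 42 s, if anything falls off the work surface, if the arm or the gripper's body presses on something with over 40 N, if the wrist force passes 120 N, or if a joint passes its speed limit or range.

### The arm

A 6-joint arm with a two-finger parallel gripper is mounted at the origin on the work surface. World frame = base frame: x ahead of the robot, y to its left, z up, the work surface at z = 0. Lengths are in mm, angles in rad, forces in N, time in s.
With the tool pointing down it reaches from about 350 to 775 mm from the base axis. Payload 7.3 kg.
Tool frame: the origin (TCP) lies at the very end of the fingers, on their centre line; the grasp point (between the pads) lies 19 mm behind it; z points along the fingers, y is the line along which they close (so a half turn about z gives the same grasp; the last joint's range is limited). The gripper opens to 92 mm and grips with 3 to 60 N. Pads are 19 mm wide; open, the fingers measure 130 mm over their backs; the gripper's body (75 mm by 190 mm) begins 47 mm behind the grasp point.
Start: joints at [1.119, 0.342, 1.524, -0, 1.275, -0.146], TCP at [158.04, 500.668, 226.741] pointing down, gripper open.
Joint ranges: [-2.53, 2.53], [-0.77, 2.02], [0.04, 2.7], [-1, 4.14], [0.28, 2.66], [-3.11, 3.11]. Speed limits (rad/s): [2.57, 2.57, 3.14, 3.14, 3.14, 3.14].

### API

Orientations are given as [roll, pitch, yaw] about the fixed x, y, z axes, in that order (R = Rz(yaw) Ry(pitch) Rx(roll)).
In Python, from plant import * gives the robot as it stands.
- The arm moves only by the tool arm_command, never from a script. Its arguments are lists of equal length, an entry for each row: "gripper": the finger opening in mm, from 0 to 91.8; "dp": the shift along the tool's x, y, z in units of 25 mm (1.0 is 25 mm), a list of three; "twist": the turn about the tool's z in units of 5 degrees (1.0 is 5 degrees). A call has exactly 5 rows; each row shifts and turns the commanded pose from where the row before left it, along the tool's axes as they then stand; what a row does not reach is not made up. A row lasts 1/8 s, in which the tool goes at most 62.5 mm and 10.7 degrees, less where a joint would pass 70% of its speed; a pose out of reach is approached as far as the arm can. A call is refused whole if a number of a shift passes 1 or a number of a turn 1, either way. A call with a gripper value outside its range is refused whole. The fingers move at their own pace and stop on an object; the grip force is fixed at half the most. Time passes only in rows, so rows that do not move let the fingers close, or fill a call up. It gives the time, the measured TCP pose, the force, the opening and the grip force at its end, in the units of the state.
- get_obs(): the state, without advancing time (a new reading comes with each control period).
- capture(name): name is "scene" or "top"; returns the picture (384x512x3 uint8, red, green, blue); there is no depth.
- get_calibration(name): a dict with "mtx" (3x3 intrinsics, pixels), "position" and "attitude" of the camera in the world. Camera axes: x right, y down, z forward; pixel columns grow to the right and rows downward; lengths in mm; the calibration is good to about 2 mm. A picture is of the moment at which its call begins. get_calibration takes no time and is no camera call.
- close_job(): hands the job in; it is judged then, once.
The state is a dict: "time": time; "joint_positions": joint angles; "dq": joint speeds; "tau": joint torques, N m; "tool_pos": TCP position; "tcp_rot": TCP orientation; "contact_force": force on the tool from outside, world axes, zero at the start; "moment": the same for the moment, N m; "grip_width": finger opening in mm; "finger_force": force on a finger pad.
Only numpy, scipy, OpenCV 4.12 (cv2) and the standard library are available. Lean on these libraries where they do the work, as an engineer would, in place of code of your own. Each camera call takes 0.05 s, during which the arm holds its last target. There are 200 camera calls.

## Working session

There is one attempt and no reset: what is moved stays moved. The work goes in short steps, Python scripts to look and compute and a tool call to move; the robot and the scene stay as the last step left them, time stands still between calls to the robot, and variables do not carry over. Pictures are saved under pics/ and viewed, at most 10 in all, crops included, and the job is handed in when it is done.

Besides the shell and the picture viewer there is one more tool, called after "Call:" in YAML: its name, and indented under it one key for each argument. arm_command: Moves the arm, as the interface text tells. Its arguments: {"type":"object","properties":{"gripper":{"type":"array"},"dp":{"type":"array"},"twist":{"type":"array"}},"required":["gripper","dp","twist"]}

```bash
mkdir -p pics; ls
python3 - <<'E'
from plant import *
import cv2
for n in("scene","top"):
    cv2.imwrite(f"pics/{n}0.png",cv2.cvtColor(capture(n),cv2.COLOR_RGB2BGR)); print(n,get_calibration(n))
o=get_obs();print(o)
E
```

```text
pics
scene {'mtx': array([[376.85380917,   0.        , 254.2128191 ],
       [  0.        , 376.85380917, 186.48080119],
       [  0.        ,   0.        ,   1.        ]]), 'position': array([1008.68365366,  672.30232658, 1038.11106164]), 'attitude': array([-2.36953442, -0.01539123,  2.51049989])}
top {'mtx': array([[391.71595936,   0.        , 254.97314349],
       [  0.        , 391.71595936, 197.01475424],
       [  0.        ,   0.        ,   1.        ]]), 'position': array([ 356.92581003,  -58.50575846, 1174.4216924 ]), 'attitude': array([-3.01406488,  0.02154846, -1.57000662])}
{'time': 0.1, 'joint_positions': array([ 1.11902418e+00,  3.42641900e-01,  1.52489354e+00,  7.00653602e-06,
        1.27543333e+00, -1.45988160e-01]), 'dq': array([-0.0007536 , -0.00109586, -0.00090479,  0.00096306,  0.00090569,
        0.00012187]), 'tau': array([ 1.24821512e-03, -4.32009244e+01, -2.44694209e+01,  7.17629911e-02,
        5.26306266e-02, -5.10241057e-05]), 'tool_pos': array([157.85815112, 500.32723344, 226.13001659]), 'tcp_rot': array([-3.14023215e+00, -2.06813055e-04,  2.83580648e+00]), 'contact_force': array([-0.32986278, -0.06402216, -0.08411258]), 'moment': array([-0.02960802, -0.00927116,  0.01135293]), 'finger_force': 0.0, 'grip_width': 91.73211102323448}
```

View pics/scene0.png

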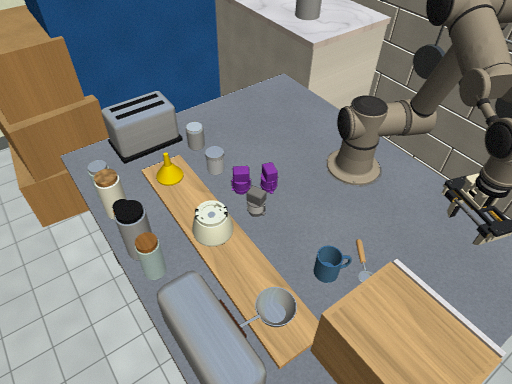

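View pics/top0.png

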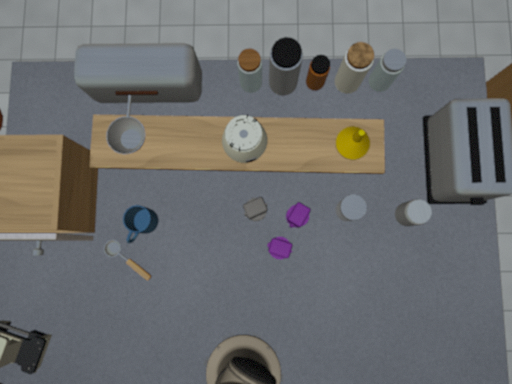

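Candidates: the grey cup (top 256,208; scene 257,200), purple look-alikes (top 298,214 and 280,248), jar (353,207) and tin (418,212). The grey one with the block fits the description, so I'll check it in a close crop together with the base.

```bash
cat > h.py <<'E'
import numpy as np, cv2
from scipy.spatial.transform import Rotation as R
from plant import *
def cam(n):
    c=get_calibration(n); return c["mtx"],np.array(c["position"]),R.from_euler("xyz",c["attitude"]).as_matrix()
def ray(n,u,v,z):
    K,p,A=cam(n); d=A@np.linalg.solve(K,[u,v,1.]); return p+d*(z-p[2])/d[2]
def proj(n,P):
    K,p,A=cam(n); q=(np.atleast_2d(P)-p)@A@K.T; return q[:,:2]/q[:,2:]
def crop(img,u,v,w,h,s):
    u0,v0=int(u-w/2),int(v-h/2); return cv2.resize(cv2.cvtColor(img,cv2.COLOR_RGB2BGR)[v0:v0+h,u0:u0+w],None,fx=s,fy=s,interpolation=cv2.INTER_CUBIC)
E
python3 - <<'E'
from h import *
t=cv2.cvtColor(cv2.imread("pics/top0.png"),cv2.COLOR_BGR2RGB);s=cv2.cvtColor(cv2.imread("pics/scene0.png"),cv2.COLOR_BGR2RGB)
a=crop(t,250,170,66,120,5);b=crop(s,236,205,80,120,5)
cv2.imwrite("pics/c1.png",np.hstack([a,b]))
print(ray("top",256,207,104),ray("top",244,134,158))
E
```

```text
[466.537966   -38.17062049 104.        ] [657.16978345  -7.02032842 158.        ]
```

View pics/c1.png

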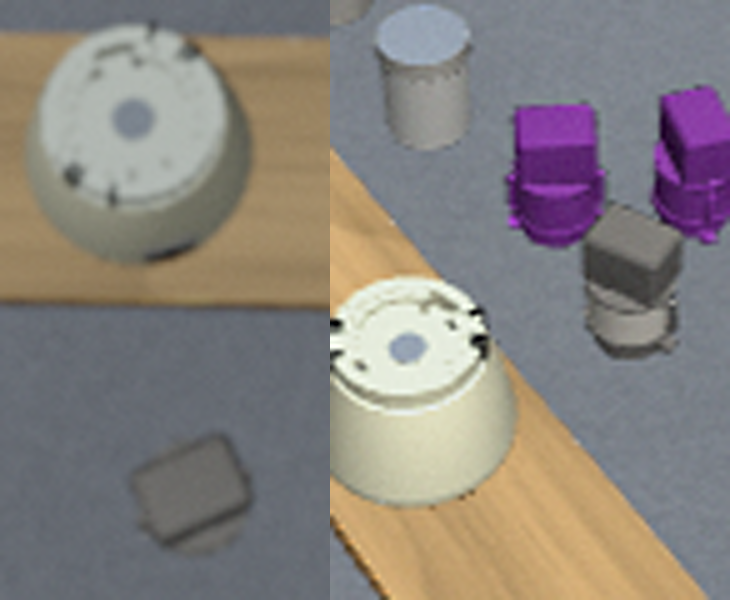

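The crop confirms the grey block-topped cup (top ~255,207). The base shows single marks at about (247,116) and (239,149), and pairs at about (255,120) and (232,144). Next I'll rectify both views onto the rim and block-top planes to measure.

```bash
cat >> h.py <<'E'
def rect(img,n,c,z,half=75,s=2):
    # world window: image up=+x, left=+y
    N=half*2*s; i=(np.arange(N)+.5)/s-half
    X,Y=np.meshgrid(c[0]-i,c[1]-i,indexing="ij")
    uv=proj(n,np.c_[X.ravel(),Y.ravel(),np.full(N*N,z)]).astype(np.float32).reshape(N,N,2)
    return cv2.cvtColor(cv2.remap(img,uv[...,0],uv[...,1],cv2.INTER_CUBIC),cv2.COLOR_RGB2BGR)
E
python3 - <<'E'
from h import *
I={n:cv2.cvtColor(cv2.imread(f"pics/{n}0.png"),cv2.COLOR_BGR2RGB) for n in("top","scene")}
rows=[]
for c,z in(((657,-7),158),((466,-38),104)):
    r=[]
    for n in I:
        a=rect(I[n],n,c,z)
        cv2.imwrite(f"pics/r_{n}_{z}.png",a)
        for k in range(0,300,20):
            L=6 if k%100==0 else 3
            cv2.line(a,(k,0),(k,L),(0,0,255),1);cv2.line(a,(0,k),(L,k),(0,0,255),1)
        if z==158: cv2.circle(a,(150,150),94,(0,0,255),1)
        r.append(a)
    rows.append(np.hstack(r))
cv2.imwrite("pics/rect.png",np.vstack(rows))
E
```

```text
(no output)
```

View pics/rect.png

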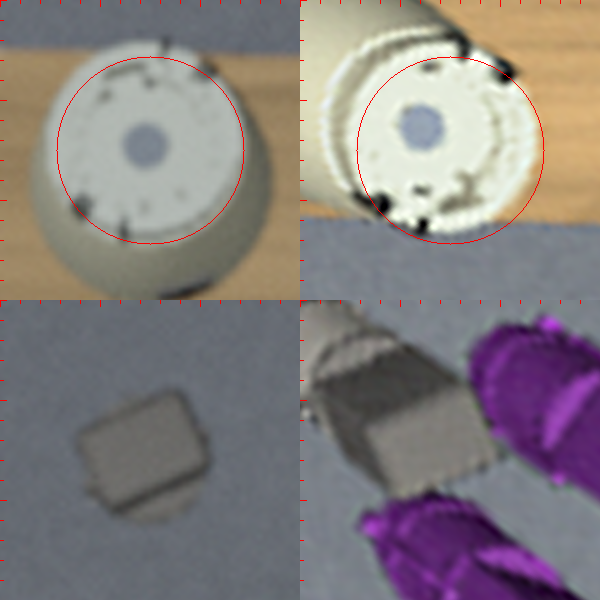

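Base rim from both views: centre ≈ (663.5, -3.5), pulse bars at -13°, pairs at -43°, so the base x axis is at +17°. I'll refine the cup with an edge fit of its block in both views.

```bash
cat >> h.py <<'E'
from scipy.optimize import differential_evolution, minimize
def seg(a,b,n=25): t=np.linspace(.08,.92,n)[:,None]; return np.array(a)*(1-t)+np.array(b)*t
def block_pts(x,y,th,z0=0):
    c,s=np.cos(th),np.sin(th); M=np.array([[c,-s],[s,c]])
    C=np.array([[30,22],[-30,22],[-30,-22],[30,-22]])@M.T+[x,y]
    T=[[*p,z0+104] for p in C]; 
    return [seg(T[i],T[(i+1)%4]) for i in range(4)]
def grad(img):
    g=cv2.GaussianBlur(img,(0,0),.7).astype(np.float32)
    return np.sqrt(sum(cv2.Sobel(g,cv2.CV_32F,*d,ksize=3)**2 for d in((1,0),(0,1))).sum(2)).clip(0,200)
def samp(G,uv): return cv2.remap(G,uv[:,0].astype(np.float32)[None],uv[:,1].astype(np.float32)[None],cv2.INTER_LINEAR)[0]
E
python3 - <<'E'
from h import *
I={n:cv2.cvtColor(cv2.imread(f"pics/{n}0.png"),cv2.COLOR_BGR2RGB) for n in("top","scene")}
G={n:grad(I[n]) for n in I}
out={}
for names in(("top",),("scene",),("top","scene")):
    f=lambda p:-sum(samp(G[n],proj(n,np.vstack(block_pts(p[0],p[1],p[2])))).mean() for n in names)
    r=differential_evolution(f,[(458,482),(-46,-20),(-1.35,-.95)],seed=1,tol=1e-6); print(names,r.x,np.degrees(r.x[2]),r.fun)
p=r.x;v=[]
for n in I:
    uv0=proj(n,[p[0],p[1],60])[0].astype(int); a=crop(I[n],*uv0,60,60,6)
    for P in block_pts(*p):
        q=(proj(n,P)-(uv0-30)+.5)*6-.5
        cv2.polylines(a,[q.astype(int).reshape(-1,1,2)],False,(0,0,255),1)
    v.append(a)
cv2.imwrite("pics/fit.png",np.hstack(v))
E
```

```text
('top',) [463.42423468 -38.51096104  -1.12082735] -64.21867674047614 -100.84337615966797Traceback (most recent call last):
  File "<stdin>", line 7, in <module>
    return fun(*args, **kwargs)
    ret = solver.solve()
    next(self)
    ~~~~^^^^^^
    energy = self.func(parameters)
    return self.f(x, *self.args)
           ~~~~~~^^^^^^^^^^^^^^^
  File "<stdin>", line 6, in <lambda>
  File "<stdin>", line 6, in <genexpr>
  File "h.py", line 9, in proj
    K,p,A=cam(n); q=(np.atleast_2d(P)-p)@A@K.T; return q[:,:2]/q[:,2:]
          ~~~^^^
  File "h.py", line 5, in cam
    c=get_calibration(n); return c["mtx"],np.array(c["position"]),R.from_euler("xyz",c["attitude"]).as_matrix()
ValueError: time passes only in moves, steps and waits
```

Call:
arm_command:
  gripper: [70,70,70,70,70]
  dp:
    - [-0.9,-0.82,0]
    - [-0.9,-0.82,0]
    - [-0.9,-0.82,0]
    - [-0.9,-0.82,0]
    - [-0.9,-0.82,0]
  twist: [0,0,0,0,0]

```text
time: 0.72
tool_pos: [234.7, 368.0, 226.5]
tcp_rot: [-3.141, -0.0, 2.836]
contact_force: [-0.5, 0.5, 0.0]
grip_width: 69.7
finger_force: 0.0
```

Call:
arm_command:
  gripper: [70,70,70,70,70]
  dp:
    - [-0.9,-0.82,0]
    - [-0.9,-0.82,0]
    - [-0.9,-0.82,0]
    - [-0.9,-0.82,0]
    - [-0.9,-0.82,0]
  twist: [0,0,0,0,0]

```text
time: 1.35
tool_pos: [311.1, 236.5, 226.5]
tcp_rot: [-3.141, -0.0, 2.836]
contact_force: [0.0, 0.6, -0.4]
grip_width: 69.9
finger_force: 0.0
```

Call:
arm_command:
  gripper: [70,70,70,70,70]
  dp:
    - [-0.9,-0.82,0]
    - [-0.9,-0.82,0]
    - [-0.9,-0.82,0]
    - [-0.9,-0.82,0]
    - [-0.9,-0.82,0]
  twist: [0,0,0,0,0]

```text
time: 1.98
tool_pos: [387.5, 104.9, 226.5]
tcp_rot: [-3.142, -0.001, 2.836]
contact_force: [0.4, 0.3, -0.6]
grip_width: 69.8
finger_force: 0.0
```

```bash
sed -i 's/^def cam/import functools\n@functools.lru_cache(None)\ndef cam/' h.py
python3 - <<'E'
from h import *
I={n:cv2.cvtColor(cv2.imread(f"pics/{n}0.png"),cv2.COLOR_BGR2RGB) for n in("top","scene")}
G={n:grad(I[n]) for n in I}
for names in(("scene",),("top","scene")):
    f=lambda p:-sum(samp(G[n],proj(n,np.vstack(block_pts(p[0],p[1],p[2])))).mean() for n in names)
    r=differential_evolution(f,[(458,482),(-46,-20),(-1.35,-.95)],seed=1,tol=1e-6); print(names,r.x,np.degrees(r.x[2]),r.fun)
p=r.x;v=[]
for n in I:
    uv0=proj(n,[p[0],p[1],60])[0].astype(int); a=crop(I[n],*uv0,60,60,6)
    for P in block_pts(*p):
        q=(proj(n,P)-(uv0-30)+.5)*6-.5
        cv2.polylines(a,[q.astype(int).reshape(-1,1,2)],False,(0,0,255),1)
    v.append(a)
cv2.imwrite("pics/fit.png",np.hstack(v))
E
```

```text
('scene',) [468.28232665 -31.62015677  -1.16448786] -66.72023977338921 -176.1166229248047
('top', 'scene') [467.9294715  -30.27988831  -1.16431796] -66.71050515468741 -268.79864501953125
```

View pics/fit.png

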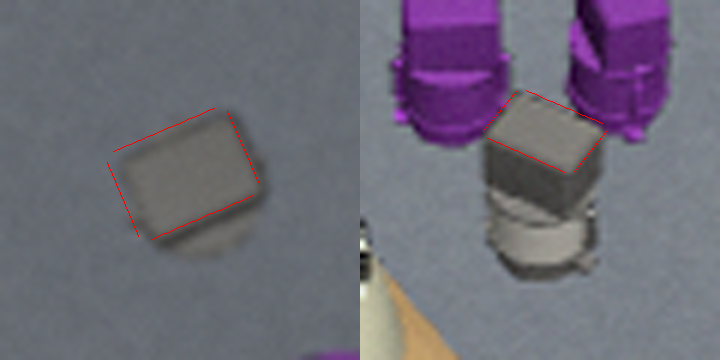

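The scene overlay matches the block; in the top view the true face lies about 1 px to the right. I'll use cup (468, -33) at -66°.

Call:
arm_command:
  gripper: [70,70,70,70,70]
  dp:
    - [-0.95,-0.86,0]
    - [-0.95,-0.86,0]
    - [-0.95,-0.86,0]
    - [-0.95,-0.86,0]
    - [-0.95,-0.86,0]
  twist: [0,0,0,0,0]

```text
time: 2.6
tool_pos: [468.4, -33.4, 226.4]
tcp_rot: [3.141, -0.001, 2.836]
contact_force: [1.0, -0.1, -0.6]
grip_width: 70.2
finger_force: 0.0
```

Call:
arm_command:
  gripper: [70,70,70,70,70]
  dp:
    - [0,0,0.3]
    - [0,0,0.3]
    - [0,0,0.3]
    - [0,0,0.3]
    - [0,0,0.3]
  twist: [0.97,0.97,0.97,0.97,0.97]

```text
time: 3.22
tool_pos: [467.9, -32.4, 188.7]
tcp_rot: [-3.141, -0.001, 2.41]
contact_force: [-0.9, 0.1, -0.3]
grip_width: 69.8
finger_force: 0.0
```

Call:
arm_command:
  gripper: [70,70,70,70,70]
  dp:
    - [0,0,0.3]
    - [0,0,0.3]
    - [0,0,0.3]
    - [0,0,0.3]
    - [0,0,0.3]
  twist: [0.97,0.97,0.97,0.97,0.97]

```text
time: 3.85
tool_pos: [467.9, -32.4, 151.2]
tcp_rot: [-3.141, -0.001, 1.986]
contact_force: [-0.1, 0.2, -0.2]
grip_width: 69.8
finger_force: 0.0
```

Call:
arm_command:
  gripper: [70,70,70,70,70]
  dp:
    - [0,0,0.8]
    - [0,0,0.8]
    - [0,0,0.8]
    - [0,0,0.6]
    - [0,0,0.36]
  twist: [0,0,0,0,0]

```text
time: 4.47
tool_pos: [467.7, -32.3, 66.8]
tcp_rot: [-3.14, -0.001, 1.989]
contact_force: [0.4, -0.6, -0.3]
grip_width: 70.4
finger_force: 0.0
```

Call:
arm_command:
  gripper: [38,38,38,38,38]
  dp:
    - [0,0,0]
    - [0,0,0]
    - [0,0,0]
    - [0,0,0]
    - [0,0,0]
  twist: [0,0,0,0,0]

```text
time: 5.1
tool_pos: [468.3, -32.5, 68.1]
tcp_rot: [3.141, 0.0, 1.989]
contact_force: [-2.1, -0.9, 4.6]
grip_width: 43.7
finger_force: 29.9
```

Call:
arm_command:
  gripper: [38,38,38,38,38]
  dp:
    - [0,0,-0.4]
    - [0,0,-0.9]
    - [0,0,-0.9]
    - [0,0,-0.9]
    - [0,0,-0.9]
  twist: [0,0,0,0,0]

```text
time: 5.72
tool_pos: [468.1, -32.3, 168.8]
tcp_rot: [3.141, -0.0, 1.989]
contact_force: [0.7, -0.8, -2.2]
grip_width: 44.3
finger_force: 29.8
```

Call:
arm_command:
  gripper: [38,38,38,38,38]
  dp:
    - [0,0,-0.7]
    - [0,0,-0.7]
    - [0,0,-0.7]
    - [0,0,-0.7]
    - [0,0,-0.7]
  twist: [-0.5,-0.95,-0.95,-0.95,-0.95]

```text
time: 6.35
tool_pos: [467.9, -32.2, 256.1]
tcp_rot: [3.141, -0.0, 2.367]
contact_force: [-0.4, 1.0, -2.3]
grip_width: 44.3
finger_force: 29.8
```

Call:
arm_command:
  gripper: [38,38,38,38,38]
  dp:
    - [0,0,0]
    - [0,0,0]
    - [0,0,0]
    - [0,0,0]
    - [0,0,0]
  twist: [-0.95,-0.95,-0.95,-0.95,-0.95]

```text
time: 6.98
tool_pos: [467.9, -32.3, 255.5]
tcp_rot: [3.141, -0.0, 2.782]
contact_force: [0.3, 0.4, -1.6]
grip_width: 44.3
finger_force: 29.8
```

Call:
arm_command:
  gripper: [38,38,38,38,38]
  dp:
    - [0,0,0]
    - [0,0,0]
    - [0,0,0]
    - [0,0,0]
    - [0,0,0]
  twist: [-0.95,-0.95,-0.95,-0.95,-0.95]

```text
time: 7.6
tool_pos: [467.9, -32.3, 255.5]
tcp_rot: [3.141, -0.0, -3.087]
contact_force: [-0.6, 0.5, -3.2]
grip_width: 43.9
finger_force: 29.8
```

Call:
arm_command:
  gripper: [38,38,38,38,38]
  dp:
    - [0,0,0]
    - [0,0,0]
    - [0,0,0]
    - [0,0,0]
    - [0,0,0]
  twist: [-0.95,-0.9,-0.9,0,0]

```text
time: 8.22
tool_pos: [468.1, -32.4, 255.3]
tcp_rot: [3.141, 0.0, -2.851]
contact_force: [0.6, 0.5, -2.5]
grip_width: 44.3
finger_force: 29.8
```

Call:
arm_command:
  gripper: [38,38,38,38,38]
  dp:
    - [-0.6,-0.11,0]
    - [-0.82,-0.11,0]
    - [-0.82,-0.11,0]
    - [-0.82,-0.12,0]
    - [-0.82,-0.12,0]
  twist: [0,0,0,0,0]

```text
time: 8.85
tool_pos: [566.8, -17.9, 254.9]
tcp_rot: [3.141, 0.0, -2.85]
contact_force: [0.4, 0.2, -2.7]
grip_width: 44.0
finger_force: 29.8
```

Call:
arm_command:
  gripper: [38,38,38,38,38]
  dp:
    - [-0.9,-0.12,0]
    - [-0.9,-0.12,0]
    - [-0.9,-0.12,0]
    - [-0.8,-0.12,0]
    - [-0.44,-0.08,0]
  twist: [0,0,0,0,0]

```text
time: 9.48
tool_pos: [665.1, -2.7, 254.2]
tcp_rot: [3.141, -0.0, -2.85]
contact_force: [-1.0, -0.1, -2.4]
grip_width: 44.1
finger_force: 29.8
```

Run:
```python
from h import *
o=get_obs();print(o["tool_pos"],o["tcp_rot"],o["joint_positions"])
I={n:capture(n) for n in("top","scene")}
v=[]
B=(663.5,-3.5)
for n in I:
    cv2.imwrite(f"pics/{n}1.png",cv2.cvtColor(I[n],cv2.COLOR_RGB2BGR))
    uv0=proj(n,[*B,200])[0].astype(int);v.append(crop(I[n],*uv0,80,100,5))
cv2.imwrite("pics/hand.png",np.hstack(v))
for n in I:print(n,proj(n,[*B,200])[0].astype(int)-[40,50])
```

```text
[665.14531773  -2.71910411 254.16737922] [ 3.14119853e+00 -1.94054414e-04 -2.84993487e+00] [-1.19339802e-01  5.97360400e-01  1.03346485e+00  2.84278494e-04
  1.51110277e+00 -1.98181088e+00]
top [201  76]
scene [169 152]
```

View pics/hand.png

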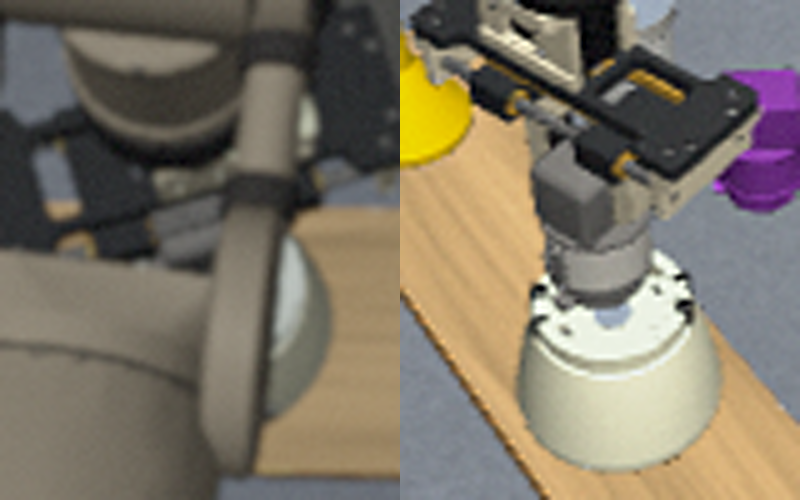

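The top view is blocked by the arm. The scene view shows the cup over the collar, with cap around (210,208) and rim around (211,212). I'll overlay the predicted cup and base on the scene view to check their relative position.

```bash
cat >> h.py <<'E'
def circ(c,r,z,n=72): t=np.linspace(0,2*np.pi,n); return np.c_[c[0]+r*np.cos(t),c[1]+r*np.sin(t),np.full(n,z)]
E
python3 - <<'E'
from h import *
img=cv2.cvtColor(cv2.imread("pics/scene1.png"),cv2.COLOR_BGR2RGB)
G=grad(img); n="scene"
T=np.array([665.1,-2.7]); zu=254.2-67; yaw=-2.85; ux=np.array([np.cos(yaw),np.sin(yaw)]); uy=np.array([np.sin(yaw),-np.cos(yaw)])
# 1-D/2-D fits: rim (base) and cap+flange lower front contour (cup)
cd=np.array([1008.7,672.3])
def arc(c,r,z,w):
    a0=np.arctan2(*(cd-c)[::-1]); t=a0+np.linspace(-w,w,60); return np.c_[c[0]+r*np.cos(t),c[1]+r*np.sin(t),np.full(60,z)]
fc=lambda p:-(samp(G,proj(n,arc(T+p,28,zu,1.3))).mean()+samp(G,proj(n,arc(T+p,33,zu+16,1.5))).mean()+samp(G,proj(n,arc(T+p,32.5,zu+56,1.4))).mean())
r=differential_evolution(fc,[(-10,10)]*2,seed=1,tol=1e-6);print("cup offs",r.x,"tool x,y",r.x@ux,r.x@uy)
s=np.linspace(-10,10,81);v=[fc(a*ux) for a in s];print("1D tool-x",s[np.argmin(v)],np.round(v[::8]))
B=np.array([663.5,-3.5])
I0=cv2.cvtColor(cv2.imread("pics/scene0.png"),cv2.COLOR_BGR2RGB);It=cv2.cvtColor(cv2.imread("pics/top0.png"),cv2.COLOR_BGR2RGB)
G0,Gt=grad(I0),grad(It)
for nm,GG in(("scene",G0),("top",Gt)):
    fb=lambda p:-(samp(GG,proj(nm,circ(p,47,158))).mean()+samp(GG,proj(nm,circ(p,8,145))).mean()*0)
    q=differential_evolution(fb,[(650,676),(-16,10)],seed=1,tol=1e-6);print(nm,"base",q.x)
uv0=proj(n,[*B,190])[0].astype(int); a=crop(img,*uv0,60,60,10)
def dr(P,col):
    q=((proj(n,P)-(uv0-30)+.5)*10).astype(int); cv2.polylines(a,[q.reshape(-1,1,2)],False,col,1)
for z,rr in((0,28),(16,33),(56,32.5)): dr(circ(T,rr,zu+z),(0,0,255))
dr(circ(B,47,158),(255,0,0))
for d in(-13,-43,17):
  for k in(0,180):
    t=np.radians(d+k); e=np.array([np.cos(t),np.sin(t)]); dr(np.array([[*(B+40*e),158],[*(B+50*e),158]]),(0,200,0) if d!=17 else (0,0,255))
cv2.imwrite("pics/ov.png",a)
E
```

```text
cup offs [5.57819657 5.12462266] tool x,y -6.815941824076244 3.3046893181904364
1D tool-x -9.0 [-516. -513. -509. -505. -504. -507. -493. -483. -465. -434. -406.]
scene base [663.52191548  -3.76632858]
top base [663.18002487  -3.35183974]
```

View pics/ov.png

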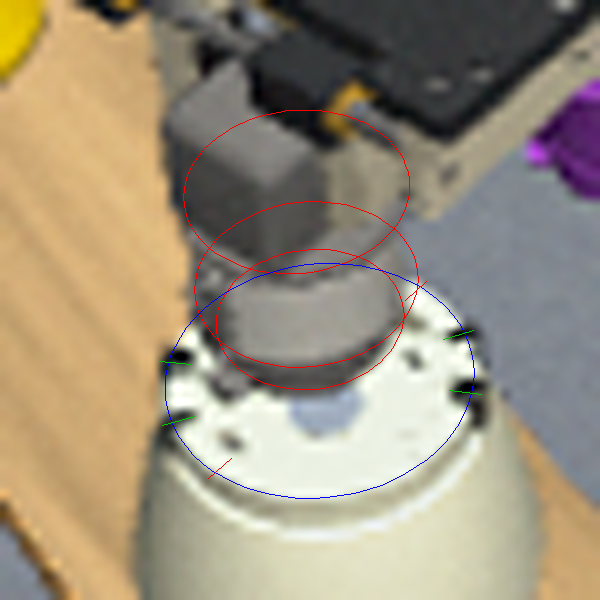

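Run:
```python
from h import *
img=cv2.cvtColor(cv2.imread("pics/scene1.png"),cv2.COLOR_BGR2RGB); n="scene"
T=np.array([665.1,-2.7]); zu=254.2-67; B=np.array([663.5,-3.5])
uv0=proj(n,[*B,190])[0].astype(int)
pp=lambda P:((proj(n,P)-(uv0-30)+.5)*10).round()
t=np.radians(16.7);ux=np.array([np.cos(t),np.sin(t)]);uy=np.array([-ux[1],ux[0]])
for a in(-30,30):
  for b in(-22,22):
    for z in(60,104): print(a,b,z,pp([*(T+a*ux+b*uy),zu+z])[0])
e=pp([*(T+ux),zu])-pp([*T,zu]);print("px10/mm along ux",(pp([*(T+10*ux),zu])-pp([*T,zu]))/10,"uy",(pp([*(T+10*uy),zu])-pp([*T,zu]))/10)
for sgn in(-1,1):
  print("lug",sgn,[pp([*(T+sgn*36*ux+w*uy),zu+h])[0] for w in(-6,6) for h in(1,7)], "rib",[pp([*(T+sgn*36.5*ux),zu+h])[0] for h in(20,52)])
a=cv2.resize(cv2.cvtColor(img,cv2.COLOR_RGB2BGR)[uv0[1]-30:uv0[1]+10,uv0[0]-20:uv0[0]+20],None,fx=15,fy=15,interpolation=cv2.INTER_CUBIC)
def dr(P,col):
    q=((proj(n,P)-(uv0-[20,30])+.5)*15).astype(int); cv2.polylines(a,[q.reshape(-1,1,2)],False,col,1)
dr(circ(T,28,zu),(0,0,255));dr(circ(T,33,zu+22),(0,255,255));dr(circ(T,31,zu+56),(0,0,255))
for z in(60,104):
  c=[[*(T+x*ux+y*uy),zu+z] for x,y in((30,22),(-30,22),(-30,-22),(30,-22),(30,22))]; dr(np.array(c),(0,255,0))
for sg in(-1,1):
  c=[[*(T+sg*36*ux+w*uy),zu+h] for w,h in((-6,1),(6,1),(6,7),(-6,7),(-6,1))]; dr(np.array(c),(255,0,255))
cv2.imwrite("pics/ov2.png",a)
```

```text
-30 -22 60 [309.  89.]
-30 -22 104 [298. -19.]
-30 22 60 [422. 155.]
-30 22 104 [414.  47.]
30 -22 60 [168. 206.]
30 -22 104 [153.  98.]
30 22 60 [283. 277.]
30 22 104 [271. 169.]
px10/mm along ux [[-2.2  2. ]] uy [[2.5 1.6]]
lug -1 [array([374., 237.]), array([373., 224.]), array([404., 255.]), array([403., 242.])] rib [array([387., 203.]), array([381., 129.])]
lug 1 [array([213., 379.]), array([211., 366.]), array([243., 398.]), array([242., 385.])] rib [array([221., 347.]), array([212., 273.])]
```

View pics/ov2.png

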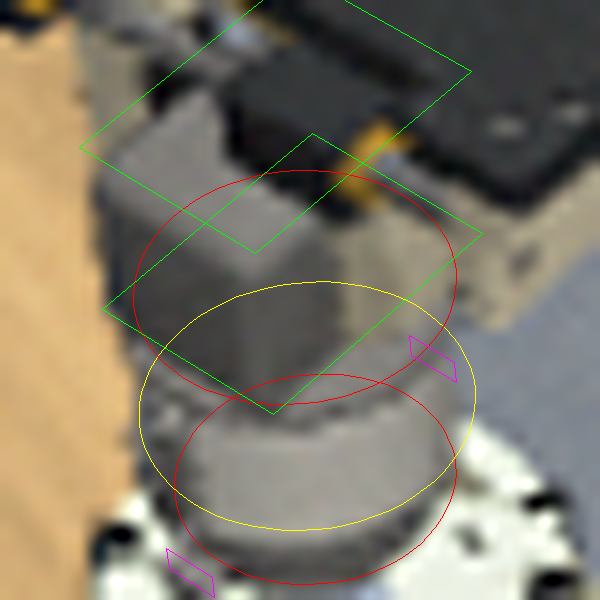

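The overlay agrees to about 1 mm: flange edges, light/dark boundary and lug at crop (200,585) coincide with the prediction. The cup centre is about 1 mm along +x of the tool centre. I'll correct for that and descend.

Call:
arm_command:
  gripper: [38,38,38,38,38]
  dp:
    - [0.12,-0.01,0.1]
    - [0,0,0.3]
    - [0,0,0.3]
    - [0,0,0.2]
    - [0,0,0.1]
  twist: [0,0,0,0,0]

```text
time: 10.2
tool_pos: [660.6, -4.4, 229.8]
tcp_rot: [3.141, -0.0, -2.85]
contact_force: [-0.4, 0.0, -2.7]
grip_width: 43.9
finger_force: 29.8
```

Call:
arm_command:
  gripper: [38,38,38,38,38]
  dp:
    - [0,0,0.08]
    - [0,0,0.08]
    - [0,0,0.08]
    - [0,0,0.08]
    - [0,0,0]
  twist: [0,0,0,0,0]

```text
time: 10.82
tool_pos: [660.7, -4.3, 222.0]
tcp_rot: [3.141, -0.0, -2.85]
contact_force: [-0.0, -0.5, -2.5]
grip_width: 43.8
finger_force: 29.8
```

Call:
arm_command:
  gripper: [38,38,38,38,38]
  dp:
    - [-0.07,0,0]
    - [0,0,0.06]
    - [0,0,0.06]
    - [0,0,0.06]
    - [0,0,0]
  twist: [0,0,0,0,0]

```text
time: 11.45
tool_pos: [662.3, -3.8, 217.5]
tcp_rot: [3.141, -0.0, -2.85]
contact_force: [-0.2, 0.9, -2.4]
grip_width: 43.8
finger_force: 29.8
```

Call:
arm_command:
  gripper: [38,38,38,38,38]
  dp:
    - [0,0,0.06]
    - [0,0,0.06]
    - [0,0,0.06]
    - [0,0,0]
    - [0,0,0]
  twist: [0,0,0,0,0]

```text
time: 12.08
tool_pos: [662.4, -3.8, 213.1]
tcp_rot: [3.142, -0.0, -2.85]
contact_force: [-0.4, -0.5, -1.7]
grip_width: 44.0
finger_force: 29.8
```

Call:
arm_command:
  gripper: [38,38,38,38,38]
  dp:
    - [0,0,0.04]
    - [0,0,0.04]
    - [0,0,0.04]
    - [0,0,0]
    - [0,0,0]
  twist: [0,0,0,0,0]

```text
time: 12.7
tool_pos: [662.9, -4.5, 212.7]
tcp_rot: [-3.139, 0.003, -2.85]
contact_force: [-3.7, -2.1, 10.3]
grip_width: 44.3
finger_force: 30.0
```

Contact came at TCP z 212.7, as predicted for fully home (145 + 67.7). Now I twist clockwise, in stages.

Call:
arm_command:
  gripper: [38,38,38,38,38]
  dp:
    - [0,0,0]
    - [0,0,0]
    - [0,0,0]
    - [0,0,0]
    - [0,0,0]
  twist: [0.8,0.8,0.8,0.8,0.8]

```text
time: 13.32
tool_pos: [662.8, -4.0, 212.7]
tcp_rot: [-3.141, 0.003, 3.083]
contact_force: [-3.6, -1.1, 9.3]
grip_width: 44.0
finger_force: 30.0
```

```bash
python3 -c "
from plant import *
o=get_obs();print(o['tool_pos'],o['tcp_rot'],o['contact_force'],o['moment'],o['grip_width'])"
```

```text
[662.81640729  -4.04610757 212.65134906] [-3.14099889  0.00320681  3.08292768] [-3.56255515 -1.0834877   9.32014193] [-0.0575381  0.764375   0.4020597] 44.005007993287386
```

Call:
arm_command:
  gripper: [38,38,38,38,38]
  dp:
    - [0,0,0]
    - [0,0,0]
    - [0,0,0]
    - [0,0,0]
    - [0,0,0]
  twist: [0.6,0.6,0.6,0.1,0]

```text
time: 13.95
tool_pos: [662.8, -4.1, 212.6]
tcp_rot: [-3.141, 0.003, 2.919]
contact_force: [-4.3, -1.5, 8.6]
grip_width: 44.1
finger_force: 30.0
```

Run:
```python
from h import *
o=get_obs();print(o['tool_pos'],o['tcp_rot'],o['contact_force'],o['moment'],o['grip_width'])
img=capture("scene");cv2.imwrite("pics/scene2.png",cv2.cvtColor(img,cv2.COLOR_RGB2BGR));n="scene"
B=np.array([663.4,-3.5]);uv0=proj(n,[*B,180])[0].astype(int)
a=crop(img,*uv0,50,50,12); b=a.copy()
def dr(P,col):
    q=((proj(n,P)-(uv0-25)+.5)*12).astype(int); cv2.polylines(b,[q.reshape(-1,1,2)],False,col,1)
t=np.pi+o['tcp_rot'][2]; C=np.array(o['tool_pos'][:2])+[np.cos(t),np.sin(t)]
for th,col in((t,(0,0,255)),(np.radians(-13),(0,255,0))):
  ux=np.array([np.cos(th),np.sin(th)]);uy=np.array([-ux[1],ux[0]])
  for s in(-1,1):
    if col[2]: 
      for w in(-3,3): dr(np.array([[*(B+s*36.5*ux+w*uy),145+h] for h in(20,52)]),col)
    else: dr(np.array([[*(B+s*r*ux),158] for r in(40,50)]),col)
cv2.imwrite("pics/tw.png",cv2.resize(np.hstack([a,b]),(800,400)))
```

```text
[662.82160229  -4.13988762 212.64917724] [-3.14131428  0.00335216  2.91941936] [-4.31128695 -1.51671162  8.57818939] [-0.10534195  0.7590431   0.42548583] 44.142196858635494
```

View pics/tw.png

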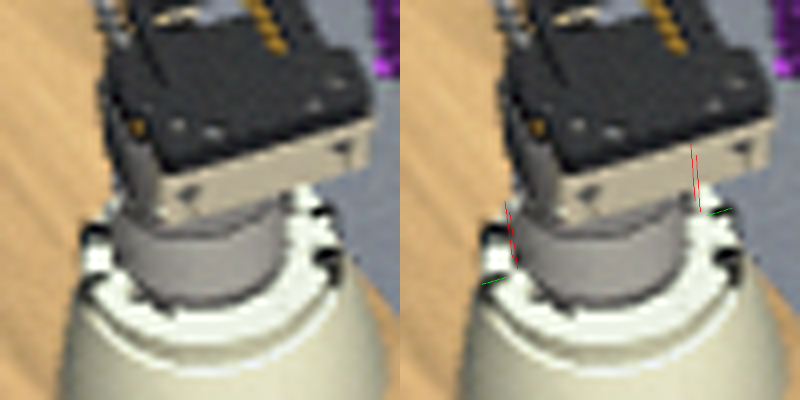

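The cup sits home between the collar gaps. The single bars at left-panel (93,283) and (320,212) line up with the tool's x direction at -12.7° (target -13°). The finger opening is still 44 mm, so the cup hasn't rotated in the grip. A last small trim, then I hand in.

Call:
arm_command:
  gripper: [38,38,38,38,38]
  dp:
    - [0,0,0]
    - [0,0,0]
    - [0,0,0]
    - [0,0,0]
    - [0,0,0]
  twist: [0.06,0,0,0,0]

```text
time: 14.62
tool_pos: [662.8, -4.1, 212.6]
tcp_rot: [-3.141, 0.003, 2.914]
contact_force: [-4.3, -1.4, 8.9]
grip_width: 43.9
finger_force: 30.0
```

```bash
python3 -c "
from plant import *
o=get_obs();print(o['tool_pos'],o['tcp_rot'],o['contact_force'],o['moment'],o['grip_width'])
print(close_job())"
```

```text
[662.8104775   -4.13089618 212.62075384] [-3.14136342  0.00328575  2.91427377] [-4.29760192 -1.36627049  8.87138525] [-0.0832014   0.77233201  0.48104386] 43.865334749303805
the job is handed in; nothing more can be done
None
```

I handed the job in at 14.6 s with the grinding cup fully home and still gripped. By the tool's angle it is held at the pulse marks (-13°), about 30° clockwise and short of the lock click; the ribs were too blurred in the camera picture to confirm this directly.

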